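# Tuck a hardwood pad under the sprung arm of a hold-down board

## Robot

A 6-joint arm with a two-finger parallel gripper is mounted at the origin on a cart in front of the work surface, level with it; the furniture and walls round the work are solid. World frame = base frame: x ahead of the robot, y to its left, z up, the work surface at z = 0. Lengths are in mm, angles in rad, forces in N, time in s.
With the tool pointing down it reaches from about 350 to 975 mm from the base axis. Payload 7.1 kg.
Tool frame: the origin (TCP) lies at the very end of the fingers, on their centre line; the grasp point (between the pads) lies 19 mm behind it; y points along the fingers, x is the direction in which the jaws open and shut, and the axes are right-handed (so a half turn about y gives the same grasp; the last joint's range is limited). The gripper opens to 88 mm and grips with 3 to 60 N. Pads are 20 mm wide; open, the fingers measure 115 mm over their backs; the gripper's body (75 mm by 178 mm) begins 61 mm behind the grasp point.
Start: joints at [-1.253, 0.423, 1.63, -0, 1.089, -0.019], TCP at [206.56, -589.862, 222.675] pointing down, gripper open.
Joint ranges: [-3, 3], [-0.9, 2.11], [0.09, 2.58], [-1.31, 4.45], [0.11, 2.69], [-2.54, 2.54]. Speed limits (rad/s): [2.39, 2.39, 3.01, 3.14, 3.14, 3.14].

## Interface

Orientations are given as a rotation vector (axis times angle).
In Python, from workcell import ctrl gives the robot as it stands. The module is installed in compiled form; this text tells all that it offers.
- The arm moves only by the tool jog_arm, never from a script. Its argument "steps" is a list of rows, each an object with "turn": the turn, a rotation vector about the world's x, y, z scaled (see below), a list of three; "dp": the shift along the world's x, y, z scaled (see below), a list of three; "claw": the opening, from 0 (shut) to 1 (fully open). In form: [{"turn": [wx, wy, wz], "dp": [x, y, z], "claw": claw}, ...]. A call has 1 to 12 rows; each row is the pose to reach, as a shift and turn from the pose measured when the call began, turning the shorter way round; what a row does not reach only later rows make up. The controller multiplies each number of a shift by 80 mm and each number of a turn by pi rad. A row lasts 1/12 s, in which the tool goes at most 41.7 mm and 7.16 degrees, less where a joint would pass 70% of its speed; a pose out of reach is approached as far as the arm can. A call with a number of a shift or a turn outside -1 to 1 is refused whole. A call with a gripper value outside its range is refused whole. The fingers move at their own pace and stop on an object; the grip force is fixed at half the most. Time passes only in rows, so rows that repeat a pose let the fingers close. It gives the time, the measured TCP pose, the force and the opening at its end, in the units of the state.
- ctrl.get_obs(): the state, without advancing time (a new reading comes with each control period).
- ctrl.get_image(name): name is "side" or "top"; returns a dict with "img" (420x560x3 uint8, red, green, blue), "range_z" (420x560 float32, mm along the optical axis (not along the pixel's ray), 0 where there is no reading), "fovy" (degrees; the focal length in pixels is half the picture's height over the tangent of half this angle, whatever the lens; pixels are square), "cx", "cy" (the principal point, pixels), "camera_from_world" (4x4, takes a point from world to camera coordinates). Camera axes: x right, y down, z forward; pixel columns grow to the right and rows downward; lengths in mm; the calibration is good to about 2 mm. A picture is of the moment at which its call begins.
- ctrl.close_job(): hands the job in, once; it reports no verdict.
The state is a dict: "t": time; "qpos": joint angles; "qvel": joint speeds; "joint_torque": joint torques, N m; "ee_pos": TCP position; "orientation": TCP orientation; "ft_force": force on the tool from outside, world axes, zero at the start; "moment": the same for the moment, N m; "width": finger opening in mm.
Only numpy, scipy, OpenCV 4.12 (cv2) and the standard library are available. Lean on these libraries where they do the work, as an engineer would, in place of code of your own. Each camera call takes 0.05 s, during which the arm holds its last target.

## Task

A sprung arm on the wooden hold-down board is holding down a pile of two thin plywood plates. Add the loose hardwood pad to the pile: slide it in lengthways over the board's front deck, under the arm's upturned nose and on top of the plates, until its end meets the back stops and it lies flat between the fences with the arm pressing on it. Leave the two plates in their place and do not disturb the wood block, the tape measure and the spanner.

Things in the scene. Friction and masses are not known exactly. Their poses are not given: they have to be found in the camera images.
- board: Fixed hold-down board, 290 x 130 mm, base 6 mm thick. Origin: centre of its underside. x: sliding-in direction, from front deck to back stops; y left, z up. Two fences, inner faces y = +-28 mm, x = -30 to +45 mm, tops z = 30 mm, mouths flaring to about y = +-42 at x = -50 mm. Arm pivot at x = 120 mm, brackets up to z = 59 mm. A home pad has its centre at x -10, y 0, z 25 mm.
- deck (a point): Middle of the front deck's top (board frame -101, 0, 18 mm; axes as the board's). The deck is plywood, 88 mm along x and 130 mm wide, flat and open in front and at both sides; the pile behind it begins at board x = -56 mm and its top is 1 mm lower (z = 17 mm). A pad set down here with its centre 1 mm past this point is clear of the nose, its end just inside the flared mouths.
- stop (a point): Point midway between the two back stops' faces at the height of the pile's top (board frame 45, 0, 17 mm; axes as the board's). The stops stand at y = 14 to 33 mm on either side, tops at z = 42 mm; the arm passes between them. The near end of a home pad is 110 mm in front of this point, outside the fences and 37 mm in front of the nose.
- nose (a point): Front tip of the arm's upturned steel nose, a strip 24 mm wide; at the start at board frame -28, 0, 40 mm. The nose's underside slopes down from there to the heel at x = 20, z = 17 mm, which rests on the pile. A pad slid along the deck (top at z = 34 mm) passes under the tip and lifts the arm by itself. No part of the raised arm is above z = 75 mm.
- hold_arm (a joint): Sprung arm's hinge, rad: about 0 resting on the pile, grows as the heel rises, about 0.16 with the pad fully under it. Spring force at the heel about 2.5 N at 0 and 3.7 N at 0.16; sliding the pad in takes a steady push of 2 to 10 N, with short peaks to about 20 N if it is pushed fast.
- pad: Loose hardwood pad, a plain flat bar 110 x 50 x 16 mm (x, y, z), about 70 g, lying flat on the bench at the start, away from the board. Origin: its centre (8 mm above its underside). It is the same either way round and either face up. Graspable across its 50 mm width.
- plate_1: Lower plywood plate of the pile, 100 x 50 x 5.5 mm, loose, lying on the base between the fences against the stops. Origin: centre of its underside; board frame -5.5, 0, 6 mm.
- plate_2: Upper plywood plate of the pile, same size, lying on plate_1. Origin: centre of its underside; board frame -5.5, 0, 11.5 mm.
- wood_block: Bystander: thick wood block 55 x 110 x 32 mm on the bench. Origin: centre of its underside.
- tape_measure: Bystander: tape measure 32 x 74 x 58 mm. Origin: centre of its underside.
- spanner: Bystander: spanner 40 x 194 x 8 mm, long along its y. Origin: centre of its underside.

How it is judged (in metres and radians):
On the way:
1. the pad is slid in from the front: part-way in, its end under the nose and the arm lifting (x of pad in the frame of board between -0.075 and -0.018 m and y of pad in the frame of board between -0.02 and 0.02 m and z of pad in the frame of board between 0.018 and 0.045 m and value of joint hold_arm above 0.03 rad), for 0.05 s.
At the end, for the whole second after the job is handed in: The pad rests flat (0.06 rad) on the pile: end within 6 mm of the stops, centre within 8 mm of the middle line, height within 3 mm, along the board within 0.12 rad; the arm rests on it (0.12 to 0.20 rad); both plates within 15 mm along, 12 mm across of their place (x of pad in the frame of board between -0.016 and -0.006 m and y of pad in the frame of board between -0.008 and 0.008 m and z of pad in the frame of board between 0.022 and 0.028 m and angle between the x axis of pad and the x axis of board, either way round below 0.12 rad and angle between the z axis of pad and the z axis of board, either way round below 0.06 rad and value of joint hold_arm between 0.12 and 0.2 rad and not (x of plate_1 in the frame of board below -0.0205 m or x of plate_1 in the frame of board above 0.0095 m or y of plate_1 in the frame of board above 0.012 m or y of plate_1 in the frame of board below -0.012 m) and not (x of plate_2 in the frame of board below -0.0205 m or x of plate_2 in the frame of board above 0.0095 m or y of plate_2 in the frame of board above 0.012 m or y of plate_2 in the frame of board below -0.012 m) and linear speed of pad below 0.02 m/s); the robot touches nothing.
It fails at once if the wood block, the tape measure or the spanner is moved by more than 30 mm (distance of any of wood_block, tape_measure, spanner from where it was at the start of the episode above 0.03 m).
It fails at once if a plate of the pile is pushed out of its place (over 15 mm along or 12 mm across) ((x of plate_1 in the frame of board below -0.0205 m or x of plate_1 in the frame of board above 0.0095 m or y of plate_1 in the frame of board above 0.012 m or y of plate_1 in the frame of board below -0.012 m) or (x of plate_2 in the frame of board below -0.0205 m or x of plate_2 in the frame of board above 0.0095 m or y of plate_2 in the frame of board above 0.012 m or y of plate_2 in the frame of board below -0.012 m)).
It also fails if it takes over 54 s, if anything falls off the work surface, if the arm or the gripper's body presses on something with over 40 N, if the wrist force passes 120 N, or if a joint passes its speed limit or range.

## Working session

There is one attempt and no reset: what is moved stays moved. The work goes in short steps, Python scripts to look and compute and a tool call to move; the robot and the scene stay as the last step left them, time stands still between calls to the robot, and variables do not carry over. Pictures are saved under pics/ and viewed, and the job is handed in when it is done.

Besides the shell and the picture viewer there is one more tool, called after ">>>" as name(argument=value, ...), one argument or row to a line, values as JSON. jog_arm: Moves the arm, as the interface text tells. Its arguments: {"type":"object","properties":{"steps":{"type":"array","items":{"type":"object","properties":{"turn":{"type":"array","items":{"type":"number"}},"dp":{"type":"array","items":{"type":"number"}},"claw":{"type":"number"}}}}},"required":["steps"]}

```bash
mkdir -p pics; cat > h.py <<'E'
import numpy as np, cv2
from workcell import ctrl
def snap(name,fn):
    d=ctrl.get_image(name); cv2.imwrite('pics/'+fn+'.png',d['img'][:,:,::-1]); np.savez('pics/'+fn+'.npz',**d); return d
def load(fn): return dict(np.load('pics/'+fn+'.npz'))
def world(d):
    H,W=d['range_z'].shape; f=H/2/np.tan(np.radians(float(d['fovy']))/2)
    u,v=np.meshgrid(np.arange(W),np.arange(H)); z=d['range_z'].astype(float)
    P=np.stack([(u-d['cx'])/f*z,(v-d['cy'])/f*z,z,np.ones_like(z)],-1)
    return (P@np.linalg.inv(d['camera_from_world']).T)[...,:3]
E
python3 - <<'E'
from h import *
o=ctrl.get_obs(); print(o)
for n in('top','side'):
    d=snap(n,n+'0'); print(n,d['fovy'],d['cx'],d['cy'],np.linalg.inv(d['camera_from_world']).round(3))
E
```

```text
{'t': 0.0, 'qpos': array([-1.25303789e+00,  4.23832593e-01,  1.63068470e+00,  2.96479259e-05,
        1.08856442e+00, -1.89958926e-02]), 'qvel': array([-0.00055825, -0.0004374 , -0.00083383,  0.00066162,  0.00019601,
        0.00173352]), 'joint_torque': array([-6.70688473e-05, -5.44628763e+01, -2.73668808e+01,  6.41810149e-02,
        2.26986705e-02, -1.05838703e-04]), 'ee_pos': array([ 206.38014579, -589.36569708,  221.90891569]), 'orientation': array([-1.34896698,  0.95850967, -0.95655311]), 'ft_force': array([-0.09555751, -0.17399241, -0.33373301]), 'moment': array([ 0.02452122,  0.01960984, -0.03393228]), 'width': 88.14288105719658}
top 44.301893397194576 285.2368200152678 208.62934336269785 [[ 2.100000e-02 -9.770000e-01  2.130000e-01  3.280290e+02]
 [-1.000000e+00 -1.900000e-02  1.100000e-02  2.268600e+01]
 [-7.000000e-03 -2.130000e-01 -9.770000e-01  1.336421e+03]
 [ 0.000000e+00  0.000000e+00  0.000000e+00  1.000000e+00]]
side 48.019595535151964 271.6043384290483 212.91816744753052 [[-9.970000e-01 -2.600000e-02  6.700000e-02  4.892850e+02]
 [-7.100000e-02  5.430000e-01 -8.370000e-01  1.138445e+03]
 [-1.500000e-02 -8.390000e-01 -5.440000e-01  7.991220e+02]
 [ 0.000000e+00  0.000000e+00  0.000000e+00  1.000000e+00]]
```

View pics/top0.png

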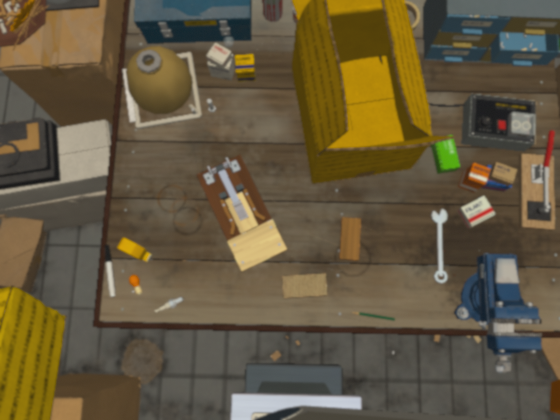

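View pics/side0.png

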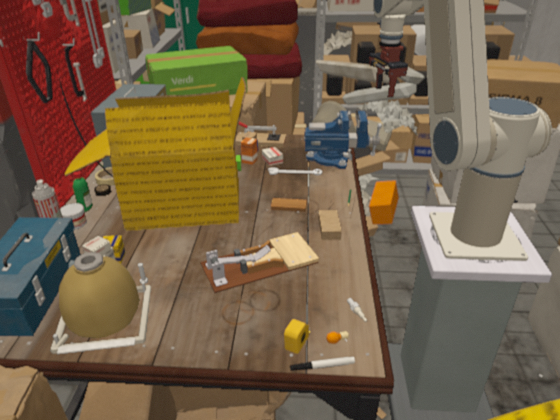

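The top view shows the board at about (240,215), with the deck at (257,245) and the pivot at (222,170). The hardwood pad is probably the reddish bar at (350,240), and the wood block the one at (305,286). The tape is at (134,248) and the spanner at (440,245). I'll measure these next.

```bash
python3 - <<'E'
from h import *
d=load('top0'); P=world(d); im=d['img']
for (u,v) in [(350,240),(350,225),(350,255),(305,286),(257,245),(240,212),(330,270)]:
    print((u,v),P[v,u].round(1),im[v,u])
big=cv2.resize(im[150:310,180:380],None,fx=4,fy=4,interpolation=cv2.INTER_CUBIC)
cv2.imwrite('pics/crop0.png',cv2.resize(big,(750,600))[:,:,::-1])
s=load('side0'); Q=world(s)
for (u,v) in [(289,204),(330,222),(295,250),(240,265)]: print('side',(u,v),Q[v,u].round(1))
cv2.imwrite('pics/crop0s.png',cv2.resize(s['img'][190:300,190:350],None,fx=5,fy=5,interpolation=cv2.INTER_CUBIC)[:,:,::-1])
E
```

```text
(350, 240) [ 535.8 -131.4   17. ] [140 100  51]
(350, 225) [ 574.3 -131.1   21.2] [142 102  52]
(350, 255) [ 496.2 -130.6   22. ] [137  98  52]
(305, 286) [414.9 -16.4  29.3] [153 131  91]
(257, 245) [517.1 107.9  22.9] [216 188 125]
(240, 212) [600.2 153.8  35.1] [158 152 151]
(330, 270) [458.6 -80.9   5.2] [91 78 61]
side (289, 204) [ 535.5 -119.9   16.8]
side (330, 222) [ 489.3 1138.4  799.1]
side (295, 250) [509.7 119.3  19.3]
side (240, 265) [649.  200.5  27.3]
```

View pics/crop0.png

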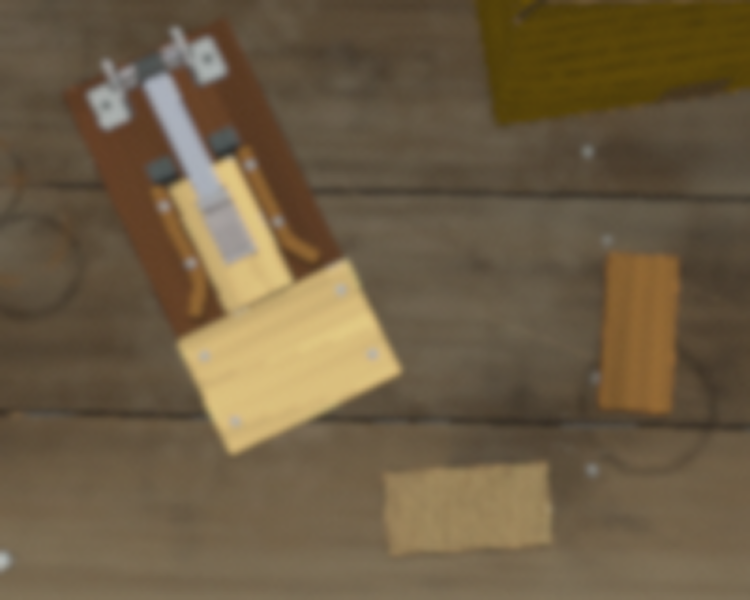

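View pics/crop0s.png

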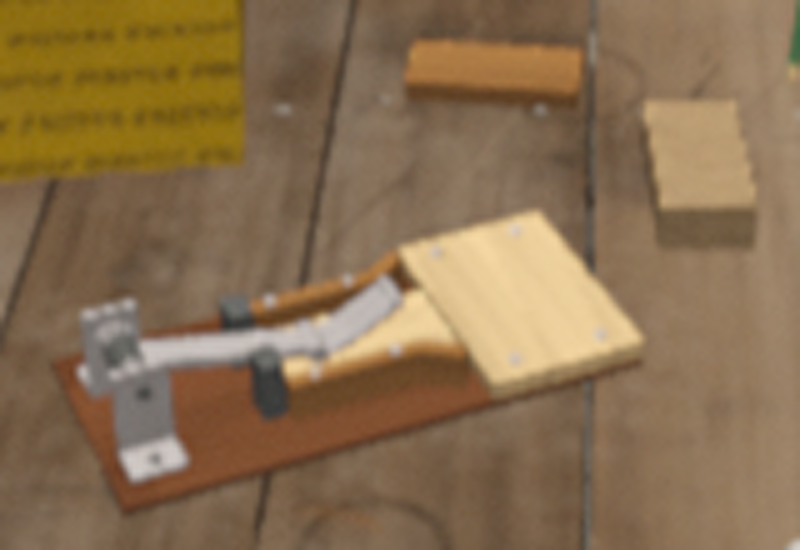

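The crops show the pad (reddish bar, crop ~(640,333)), the deck, the pile between the fences, the nose at ~(237,255), and the wood block separate at (467,507). Next I'll fit the pad top (z=16) and the deck top (z=18) by casting rays in both views.

```bash
cat >> h.py <<'E'
def ray(d,pts,z):
    H=d['range_z'].shape[0]; f=H/2/np.tan(np.radians(float(d['fovy']))/2)
    M=np.linalg.inv(d['camera_from_world']); p=np.asarray(pts,float).reshape(-1,2)
    D=np.c_[(p[:,0]-d['cx'])/f,(p[:,1]-d['cy'])/f,np.ones(len(p))]@M[:3,:3].T
    C=M[:3,3]; t=(z-C[2])/D[:,2]; return (C+D*t[:,None])[:,:2]
def blob(d,seed,z,lo,hi,roi):
    hsv=cv2.cvtColor(d['img'],cv2.COLOR_RGB2HSV); m=cv2.inRange(hsv,lo,hi)
    k=np.zeros_like(m); u0,u1,v0,v1=roi; k[v0:v1,u0:u1]=1; m*=k
    m=cv2.morphologyEx(m,cv2.MORPH_OPEN,np.ones((2,2)))
    cs,_=cv2.findContours(m,cv2.RETR_EXTERNAL,cv2.CHAIN_APPROX_NONE)
    c=max(cs,key=cv2.contourArea); w=ray(d,c,z).astype(np.float32)
    return c,w,cv2.minAreaRect(w)
E
python3 - <<'E'
from h import *
for n,s in(('top0',[(350,240),(350,225),(257,245),(270,250),(305,286),(330,240),(234,205)]),('side0',[(289,203),(285,208),(300,255),(280,245)])):
    d=load(n); h=cv2.cvtColor(d['img'],cv2.COLOR_RGB2HSV)
    for u,v in s: print(n,(u,v),h[v,u])
d=load('top0')
c,w,r=blob(d,0,16,(8,120,60),(24,255,255),(330,370,205,275)); print('pad top',r,cv2.contourArea(c))
c,w,r=blob(d,0,18,(8,70,170),(30,255,255),(200,300,215,280)); print('deck top',r,cv2.contourArea(c)); 
q=cv2.approxPolyDP(c,4,True)[:,0]; print(q.tolist(), ray(d,q,18).round(1).tolist())
d=load('side0')
c,w,r=blob(d,0,16,(8,120,60),(24,255,255),(260,320,190,215)); print('pad side',r); q=cv2.approxPolyDP(c,3,True)[:,0]; print(q.tolist(), ray(d,q,16).round(1).tolist())
c,w,r=blob(d,0,18,(8,50,150),(30,255,255),(265,330,225,275)); print('deck side',r); q=cv2.approxPolyDP(c,3,True)[:,0]; print(q.tolist(), ray(d,q,18).round(1).tolist())
E
```

```text
top0 (350, 240) [ 17 162 140]
top0 (350, 225) [ 17 162 142]
top0 (257, 245) [ 21 107 216]
top0 (270, 250) [ 21 108 218]
top0 (305, 286) [ 19 103 153]
top0 (330, 240) [ 18  77 100]
top0 (234, 205) [ 16  18 157]
side0 (289, 203) [ 15 152 170]
side0 (285, 208) [ 14 158 105]
side0 (300, 255) [ 19  87 237]
side0 (280, 245) [ 19  90 229]
pad top ((537.4389038085938, -134.3911895751953), (53.372283935546875, 111.9287338256836), 86.5748519897461) 825.5
deck top ((540.2973022460938, 118.78111267089844), (140.92593383789062, 129.3914794921875), 27.125099182128906) 1847.0
[[234, 216], [242, 235], [229, 244], [242, 270], [286, 250], [273, 221], [259, 227], [254, 216], [244, 221]] [[592.9, 170.7], [543.1, 147.9], [519.0, 180.5], [452.8, 144.4], [506.3, 33.2], [581.6, 68.6], [565.0, 104.6], [593.9, 118.5], [580.1, 144.1]]
pad side ((534.64306640625, -116.19166564941406), (76.41564178466797, 112.57247161865234), 87.92989349365234)
[[272, 201], [272, 210], [306, 212], [307, 200]] [[590.2, -136.7], [586.5, -83.7], [481.8, -77.3], [479.3, -148.0]]
deck side ((531.336669921875, 125.41522216796875), (137.20645141601562, 142.18421936035156), 26.312028884887695)
[[319, 257], [299, 233], [266, 243], [271, 242], [274, 247], [266, 255], [266, 262], [284, 260], [293, 268]] [[445.2, 144.9], [500.6, 37.5], [591.0, 89.9], [577.4, 84.6], [567.6, 107.1], [586.6, 143.6], [584.2, 173.3], [537.4, 162.4], [512.6, 194.1]]
```

```bash
cat >> h.py <<'E'
S=6
def edges(d,roi,c0,yaw,dims,z,thr,ch=1,skip=(),draw=None):
    """fit the 4 edges of a rectangle; c0 rough centre, yaw deg; per-edge results in rough frame"""
    u0,u1,v0,v1=roi; g=cv2.cvtColor(d['img'],cv2.COLOR_RGB2HSV)[...,1] if ch=='s' else d['img'][...,0]
    a=cv2.resize(g[v0:v1,u0:u1],None,fx=S,fy=S,interpolation=cv2.INTER_CUBIC); m=(a>thr).astype(np.uint8)
    cs,_=cv2.findContours(m,cv2.RETR_EXTERNAL,cv2.CHAIN_APPROX_NONE); c=max(cs,key=cv2.contourArea)[:,0].astype(float)
    if draw: cv2.imwrite('pics/%s.png'%draw,cv2.resize(m*255,None,fx=1,fy=1))
    px=(c+.5)/S-.5+[u0,v0]; w=ray(d,px,z)
    t=np.radians(yaw); R=np.array([[np.cos(t),np.sin(t)],[-np.sin(t),np.cos(t)]]); L=(w-c0)@R.T; out={}
    for nm,ax,sg in(('front',0,-1),('back',0,1),('right',1,-1),('left',1,1)):
        b=1-ax; k=(abs(L[:,ax]-sg*dims[ax]/2)<9)&(abs(L[:,b])<.36*dims[b])
        if k.sum()<8: out[nm]=None; continue
        vx,vy,x0,y0=cv2.fitLine(L[k].astype(np.float32),cv2.DIST_HUBER,0,.01,.01).ravel()
        v=np.array([vx,vy]); n=np.array([x0,y0])
        s=(0-n[b])/v[b]; out[nm]=(round(float(n[ax]+s*v[ax]),2), round(float(np.degrees(np.arctan2(v[ax]*np.sign(v[b]),abs(v[b])))*(1 if ax==1 else -1)),2),int(k.sum()))
    return out
E
python3 - <<'E'
from h import *
d=load('top0'); s=load('side0')
for thr in(105,115,122):print('pad top',edges(d,(330,370,205,275),(537,-133),-3,(110,50),16,thr,'s',draw='mp'))
for thr in(150,165,180):print('deck top',edges(d,(215,300,210,280),(517,107),25.5,(88,130),18,thr,draw='md'))
for thr in(105,115,125):print('pad side',edges(s,(262,318,192,220),(537,-126),-3,(110,50),16,thr,'s'))
for thr in(170,190,205):print('deck side',edges(s,(262,330,225,280),(517,107),25.5,(88,130),18,thr,draw='mds'))
o=ctrl.get_obs(); print(cv2.Rodrigues(o['orientation'])[0].round(3), o['t'])
E
```

```text
pad top {'front': (-54.6, -3.02, 85), 'back': (60.29, 1.57, 83), 'right': (-27.02, -0.06, 181), 'left': (28.8, -0.17, 181)}
pad top {'front': (-53.63, -2.86, 85), 'back': (59.44, 1.57, 83), 'right': (-25.52, -0.42, 181), 'left': (27.97, 0.16, 181)}
pad top {'front': (-52.98, -3.01, 84), 'back': (58.95, 1.39, 83), 'right': (-24.75, -0.46, 182), 'left': (27.57, 0.11, 181)}
deck top {'front': (-41.98, 2.19, 198), 'back': (46.7, 2.29, 110), 'right': (-64.06, 2.19, 130), 'left': (66.67, 1.64, 132)}
deck top {'front': (-41.15, 1.88, 198), 'back': (45.63, 2.51, 118), 'right': (-63.27, 2.13, 130), 'left': (65.84, 1.59, 132)}
deck top {'front': (-40.34, 1.96, 198), 'back': (44.85, 2.6, 272), 'right': (-62.38, 2.34, 130), 'left': (64.96, 1.3, 131)}
pad side {'front': (-57.22, 3.48, 36), 'back': (58.06, 4.59, 36), 'right': None, 'left': None}
pad side {'front': (-56.33, 1.78, 36), 'back': (56.97, 3.01, 36), 'right': (-33.71, 0.01, 36), 'left': None}
pad side {'front': (-55.46, 0.75, 36), 'back': (56.13, 2.76, 36), 'right': (-32.3, -0.54, 145), 'left': None}
deck side {'front': (-44.97, 1.91, 116), 'back': (45.6, 1.49, 82), 'right': (-63.79, 2.3, 121), 'left': (71.14, 1.49, 130)}
deck side {'front': (-43.9, 1.71, 115), 'back': (44.23, 2.57, 107), 'right': (-62.05, 2.03, 121), 'left': (69.29, 1.19, 130)}
deck side {'front': (-43.04, 1.48, 118), 'back': (43.34, 2.42, 200), 'right': (-60.57, 2.22, 122), 'left': (68.0, 1.42, 130)}
[[ 0.33  -0.     0.944]
 [-0.944  0.001  0.33 ]
 [-0.001 -1.     0.   ]] 0.1
```

```bash
python3 - <<'E'
from h import *
d=load('top0'); P=world(d)
for p,z in(((197.3,174.5),6),((239.2,155.3),6)): print(ray(d,p,z))
v=P[240:360,455:545]; k=v[...,2]>40; print('vise',v[k].min(0),v[k].max(0))
print([P[y,x].round(0).tolist() for y,x in((245,440),(248,134),(286,305))])
E
```

```text
[[706.79984901 275.32647018]]
[[762.78364906 165.07381296]]
vise [ 251.88787969 -530.45724101   40.06146121] [ 499.20568535   22.68616126 1336.42099082]
[[530.0, -368.0, 0.0], [499.0, 414.0, 55.0], [415.0, -16.0, 29.0]]
```

>>> jog_arm(
  steps=[
    {"turn": [0, 0, 0], "dp": [0.0, 1, 0.3], "claw": 1},
    {"turn": [0, 0, 0], "dp": [0.0, 1, 0.3], "claw": 1},
  ],
)

```text
t: 0.27
ee_pos: [206.0, -509.1, 244.1]
orientation: [-1.347, 0.961, -0.955]
ft_force: [0.1, -0.3, 0.2]
width: 88.1
```

>>> jog_arm(
  steps=[
    {"turn": [0, 0, 0], "dp": [0.3, 1, 0], "claw": 1},
    {"turn": [0, 0, 0], "dp": [0.3, 1, 0], "claw": 1},
  ],
)

```text
t: 0.43
ee_pos: [229.4, -428.4, 244.2]
orientation: [-1.346, 0.962, -0.957]
ft_force: [0.7, -0.6, -0.2]
width: 87.9
```

>>> jog_arm(
  steps=[
    {"turn": [0, 0, 0], "dp": [0.8, 1, 0], "claw": 1},
    {"turn": [0, 0, 0], "dp": [0.8, 1, 0], "claw": 1},
    {"turn": [0, 0, 0], "dp": [0.8, 1, 0], "claw": 1},
  ],
)

```text
t: 0.68
ee_pos: [294.3, -345.0, 244.1]
orientation: [-1.345, 0.962, -0.955]
ft_force: [-0.3, 0.9, 0.3]
width: 87.8
```

>>> jog_arm(
  steps=[
    {"turn": [0, 0, -0.06], "dp": [1, 1, 0], "claw": 1},
    {"turn": [0, 0, -0.06], "dp": [1, 1, 0], "claw": 1},
    {"turn": [0, 0, -0.06], "dp": [1, 1, 0], "claw": 1},
  ],
)

```text
t: 0.93
ee_pos: [375.1, -263.5, 244.1]
orientation: [-1.268, 1.107, -1.101]
ft_force: [0.2, -0.3, 0.4]
width: 88.1
```

>>> jog_arm(
  steps=[
    {"turn": [0, 0, -0.065], "dp": [1, 1, 0], "claw": 1},
    {"turn": [0, 0, -0.065], "dp": [1, 1, 0], "claw": 1},
    {"turn": [0, 0, -0.065], "dp": [1, 1, 0], "claw": 1},
  ],
)

```text
t: 1.18
ee_pos: [456.1, -181.6, 244.0]
orientation: [-1.171, 1.262, -1.256]
ft_force: [-0.2, -0.6, 0.2]
width: 87.9
```

>>> jog_arm(
  steps=[
    {"turn": [0, 0, 0], "dp": [0.66, 0.635, 0], "claw": 1},
    {"turn": [0, 0, 0], "dp": [0.66, 0.635, -1], "claw": 1},
    {"turn": [0, 0, 0], "dp": [0.66, 0.635, -1], "claw": 1},
    {"turn": [0, 0, 0], "dp": [0.66, 0.635, -1], "claw": 1},
  ],
)

```text
t: 1.52
ee_pos: [506.7, -127.9, 158.2]
orientation: [-1.177, 1.268, -1.248]
ft_force: [-1.3, 0.6, -0.3]
width: 87.7
```

```bash
python3 - <<'E'
from h import *
o=ctrl.get_obs(); R=cv2.Rodrigues(o['orientation'])[0]; print(np.degrees(np.arctan2(R[1,0],R[0,0])),R[:,1],o['ee_pos'])
d=snap('top','top1'); cv2.imwrite('pics/c1.png',cv2.resize(d['img'][180:300,260:420],None,fx=5,fy=5)[:,:,::-1])
E
```

```text
-93.78356510144845 [-0.00787213  0.00836301 -0.99993404] [ 506.70889587 -127.89231424  158.19435976]
```

View pics/c1.png

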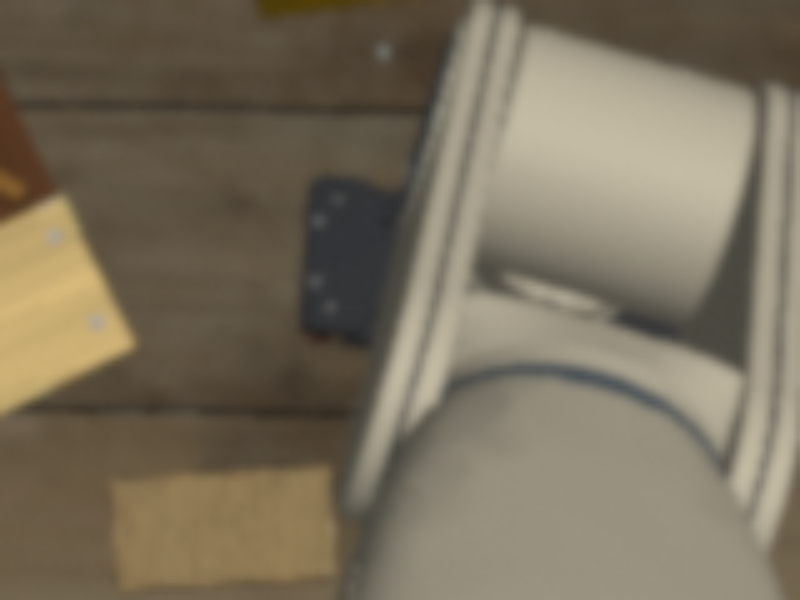

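The top view is blocked by the arm, but the gripper body is clear of the wood block at (220,525) in the crop. I'll keep descending.

>>> jog_arm(
  steps=[
    {"turn": [0, 0, 0.002], "dp": [0.025, -0.036, -0.5], "claw": 1},
    {"turn": [0, 0, 0.002], "dp": [0.025, -0.036, -1], "claw": 1},
    {"turn": [0, 0, 0.002], "dp": [0.025, -0.036, -1], "claw": 1},
    {"turn": [0, 0, 0.002], "dp": [0.025, -0.036, -1], "claw": 1},
    {"turn": [0, 0, 0.002], "dp": [0.025, -0.036, -1], "claw": 1},
  ],
)

```text
t: 1.98
ee_pos: [509.8, -132.7, 82.6]
orientation: [-1.178, 1.261, -1.246]
ft_force: [-0.2, -0.5, 0.9]
width: 87.8
```

```bash
python3 - <<'E'
from h import *
o=ctrl.get_obs(); R=cv2.Rodrigues(o['orientation'])[0]; print(np.degrees(np.arctan2(R[1,0],R[0,0])),R[:,1],o['ee_pos'])
d=snap('side','side1'); cv2.imwrite('pics/c2.png',cv2.resize(d['img'][130:250,230:390],None,fx=5,fy=5)[:,:,::-1])
E
```

```text
-93.4863890312365 [-0.00483237  0.00707895 -0.99996327] [ 509.75200747 -132.73230457   82.55468442]
```

View pics/c2.png

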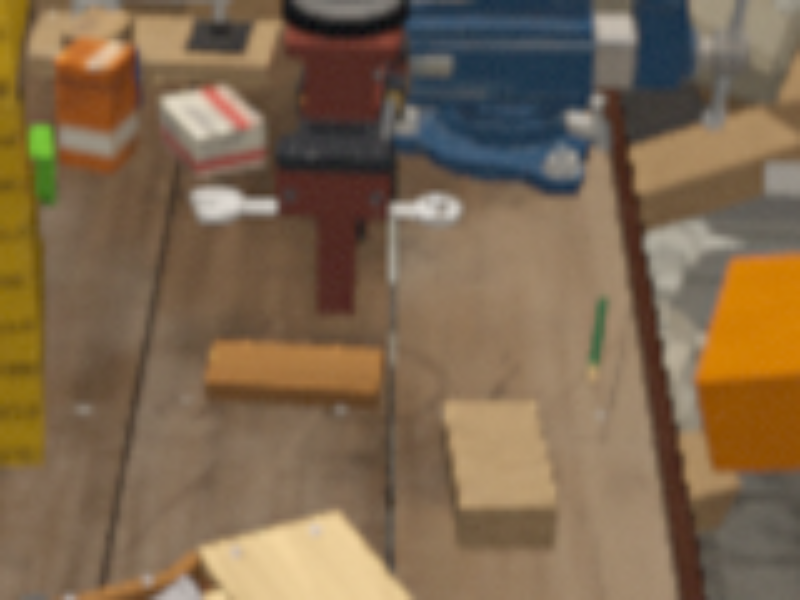

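The finger (crop column ~335) sits above the pad (columns 208–382), right of its middle as planned. Next: descend and grip.

>>> jog_arm(
  steps=[
    {"turn": [-0.002, -0.0015, 0.0015], "dp": [-0.014, 0.02, -0.4], "claw": 1},
    {"turn": [-0.002, -0.0015, 0.0015], "dp": [-0.014, 0.02, -0.75], "claw": 1},
    {"turn": [-0.002, -0.0015, 0.0015], "dp": [-0.014, 0.02, -0.99], "claw": 1},
    {"turn": [-0.002, -0.0015, 0.0015], "dp": [-0.014, 0.02, -0.99], "claw": 1},
    {"turn": [-0.002, -0.0015, 0.0015], "dp": [-0.014, 0.02, -0.99], "claw": 1},
    {"turn": [-0.002, -0.0015, 0.0015], "dp": [-0.014, 0.02, -0.99], "claw": 1},
  ],
)

```text
t: 2.53
ee_pos: [511.1, -131.9, 6.5]
orientation: [-1.179, 1.246, -1.254]
ft_force: [0.4, 0.3, 0.3]
width: 87.8
```

>>> jog_arm(
  steps=[
    {"turn": [0, 0, 0], "dp": [0, 0, 0], "claw": 0.5},
    {"turn": [0, 0, 0], "dp": [0, 0, 0], "claw": 0.4},
    {"turn": [0, 0, 0], "dp": [0, 0, 0], "claw": 0.4},
    {"turn": [0, 0, 0], "dp": [0, 0, 0], "claw": 0.4},
    {"turn": [0, 0, 0], "dp": [0, 0, 0], "claw": 0.4},
    {"turn": [0, 0, 0], "dp": [0, 0, 0], "claw": 0.4},
    {"turn": [0, 0, 0], "dp": [0, 0, 0], "claw": 0.4},
    {"turn": [0, 0, 0], "dp": [0, 0, 0], "claw": 0.4},
  ],
)

```text
t: 3.2
ee_pos: [511.0, -131.8, 6.5]
orientation: [-1.179, 1.246, -1.253]
ft_force: [-0.5, 0.4, 2.5]
width: 49.6
```

>>> jog_arm(
  steps=[
    {"turn": [0, 0, 0], "dp": [0, 0, 0.1], "claw": 0.3},
    {"turn": [0, 0, 0], "dp": [0, 0, 0.3], "claw": 0.3},
    {"turn": [0, 0, 0], "dp": [0, 0, 0.6], "claw": 0.3},
    {"turn": [0, 0, 0], "dp": [0, 0, 0.9], "claw": 0.3},
    {"turn": [0, 0, 0], "dp": [0, 0, 1], "claw": 0.3},
    {"turn": [0, 0, 0], "dp": [0, 0, 1], "claw": 0.3},
  ],
)

```text
t: 3.7
ee_pos: [512.5, -132.2, 88.6]
orientation: [-1.176, 1.243, -1.256]
ft_force: [0.9, 0.6, 0.2]
width: 49.6
```

```bash
python3 - <<'E'
from h import *
o=ctrl.get_obs(); R=cv2.Rodrigues(o['orientation'])[0]; print(np.degrees(np.arctan2(R[1,0],R[0,0])),R[:,1],o['ee_pos'],o['width'],o['ft_force'])
d=snap('side','side2'); cv2.imwrite('pics/c3.png',cv2.resize(d['img'][130:250,230:390],None,fx=5,fy=5)[:,:,::-1])
E
```

```text
-93.21870430078484 [ 0.00939504 -0.00189333 -0.99995407] [ 512.46530484 -132.22933246   88.62914637] 49.608661180789866 [0.89497734 0.61848049 0.2221589 ]
```

View pics/c3.png

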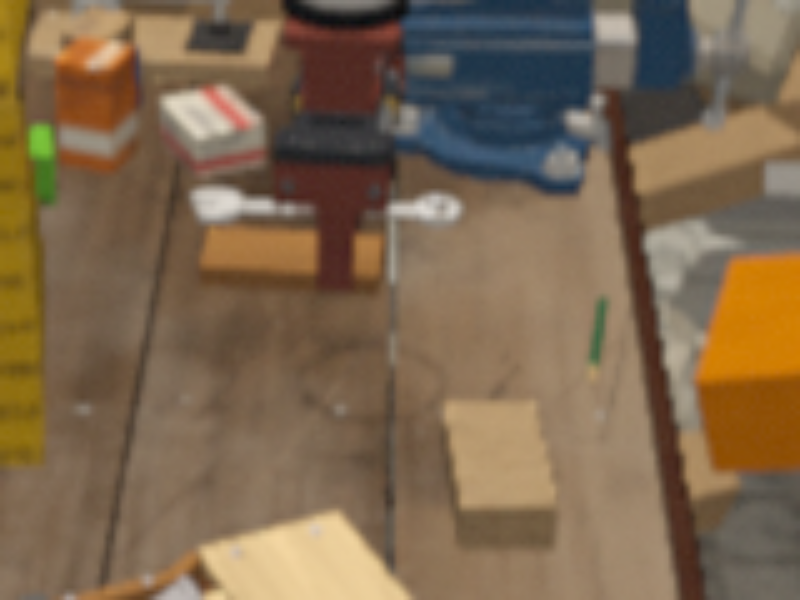

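The pad is held level: crop columns 200–382, finger at ~335, which puts the grasp about 27 mm behind its middle. Carrying it over to the deck.

>>> jog_arm(
  steps=[
    {"turn": [0, 0, 0.03], "dp": [-0.05, 0.5, 0.05], "claw": 0.3},
    {"turn": [0, 0, 0.06], "dp": [-0.1, 1, 0.05], "claw": 0.3},
    {"turn": [0, 0, 0.06], "dp": [-0.1, 1, 0.05], "claw": 0.3},
  ],
)

```text
t: 4.0
ee_pos: [501.1, -47.5, 89.7]
orientation: [-1.269, 1.104, -1.106]
ft_force: [-0.3, 0.7, -0.4]
width: 49.6
```

>>> jog_arm(
  steps=[
    {"turn": [0, 0, 0.03], "dp": [-0.05, 0.5, 0], "claw": 0.3},
    {"turn": [0, 0, 0.06], "dp": [-0.1, 1, 0], "claw": 0.3},
    {"turn": [0, 0, 0.06], "dp": [-0.1, 1, 0], "claw": 0.3},
  ],
)

```text
t: 4.25
ee_pos: [491.0, 37.0, 88.1]
orientation: [-1.348, 0.959, -0.956]
ft_force: [-0.3, 0.0, 0.1]
width: 49.8
```

>>> jog_arm(
  steps=[
    {"turn": [0, 0, 0.03], "dp": [0, 0.4, 0], "claw": 0.3},
    {"turn": [0, 0, 0.049], "dp": [0, 0.8, 0], "claw": 0.3},
    {"turn": [0, 0, 0.049], "dp": [0, 0.8, 0], "claw": 0.3},
    {"turn": [0, 0, 0.049], "dp": [0, 0.8, 0], "claw": 0.3},
  ],
)

```text
t: 4.58
ee_pos: [490.2, 101.9, 86.9]
orientation: [-1.402, 0.842, -0.836]
ft_force: [-0.1, 0.8, -0.9]
width: 50.1
```

```bash
cat > st.py <<'E'
from h import *
o=ctrl.get_obs(); R=cv2.Rodrigues(o['orientation'])[0]
yaw=np.degrees(np.arctan2(R[1,0],R[0,0]))+90
D=np.array([517.3,109.1]); t=np.radians(27.2); u=np.array([np.cos(t),np.sin(t)]); n=np.array([-u[1],u[0]])
b=o['ee_pos'][:2]-D; print('t',o['t'],'yaw',yaw.round(2),'tooly',R[:,1].round(4),'pos',o['ee_pos'].round(1),'TCP board xy',(b@u-101).round(1),(b@n).round(1),'F',o['ft_force'].round(1),'w',o['width'].round(1))
E
python3 st.py
```

```text
Traceback (most recent call last):
  File "st.py", line 5, in <module>
    b=o['ee_pos'][:2]-D; print('t',o['t'],'yaw',yaw.round(2),'tooly',R[:,1].round(4),'pos',o['ee_pos'].round(1),'TCP board xy',(b@u-101).round(1),(b@n).round(1),'F',o['ft_force'].round(1),'w',o['width'].round(1))
                                                                                                                                                                                                ^^^^^^^^^^^^^^^^
AttributeError: 'float' object has no attribute 'round'
```

>>> jog_arm(
  steps=[
    {"turn": [0, 0, 0], "dp": [0.0, -0.08, -0.25], "claw": 0.3},
    {"turn": [0, 0, 0], "dp": [0.0, -0.08, -0.5], "claw": 0.3},
    {"turn": [0, 0, 0], "dp": [0.0, -0.08, -0.5], "claw": 0.3},
    {"turn": [0, 0, 0], "dp": [0.0, -0.08, -0.5], "claw": 0.3},
    {"turn": [0, 0, 0], "dp": [0.0, -0.08, -0.5], "claw": 0.3},
  ],
)

```text
t: 5.0
ee_pos: [490.3, 94.7, 47.0]
orientation: [-1.402, 0.844, -0.837]
ft_force: [0.1, 0.2, -0.7]
width: 49.7
```

```bash
sed -i "s/o\['width'\].round(1)/round(float(o['width']),1)/;s/yaw.round(2)/round(float(yaw),2)/" st.py; python3 st.py; python3 - <<'E'
from h import *
d=snap('side','side3'); cv2.imwrite('pics/c4.png',cv2.resize(d['img'][190:300,190:350],None,fx=5,fy=5,interpolation=cv2.INTER_CUBIC)[:,:,::-1])
d=snap('top','top3'); cv2.imwrite('pics/c4t.png',cv2.resize(d['img'][140:290,180:340],None,fx=4,fy=4,interpolation=cv2.INTER_CUBIC)[:,:,::-1])
E
```

```text
t 5.0 yaw 28.13 tooly [-0.0035  0.0022 -1.    ] pos [490.3  94.7  47. ] TCP board xy -131.6 -0.4 F [ 0.1  0.2 -0.7] w 49.7
```

View pics/c4.png

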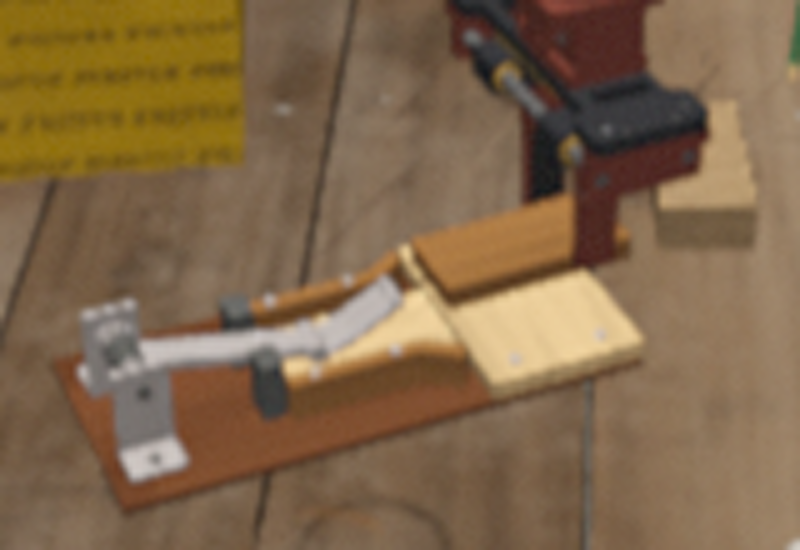

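View pics/c4t.png

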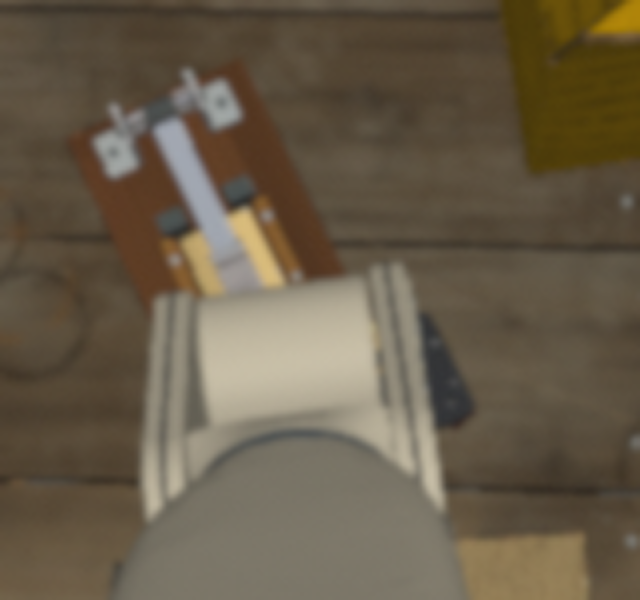

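The side view shows the pad about 22 mm above the deck and in line with the mouths, with its end short of the nose (crop ~(390,290)). Lowering it now.

>>> jog_arm(
  steps=[
    {"turn": [0, 0, -0.003], "dp": [0, 0, -0.1], "claw": 0.3},
    {"turn": [0, 0, -0.005], "dp": [0, 0, -0.2], "claw": 0.3},
    {"turn": [0, 0, -0.005], "dp": [0, 0, -0.25], "claw": 0.3},
    {"turn": [0, 0, -0.005], "dp": [0, 0, -0.27], "claw": 0.3},
    {"turn": [0, 0, -0.005], "dp": [0, 0, -0.27], "claw": 0.3},
    {"turn": [0, 0, -0.005], "dp": [0, 0, -0.27], "claw": 0.3},
  ],
)

```text
t: 5.6
ee_pos: [490.7, 95.2, 25.8]
orientation: [-1.397, 0.854, -0.849]
ft_force: [0.6, -0.3, -0.6]
width: 49.5
```

```bash
python3 st.py; python3 - <<'E'
from h import *
d=snap('side','side4'); cv2.imwrite('pics/c5.png',cv2.resize(d['img'][190:300,190:350],None,fx=5,fy=5,interpolation=cv2.INTER_CUBIC)[:,:,::-1])
E
```

```text
t 5.6 yaw 27.28 tooly [-0.0022  0.0024 -1.    ] pos [490.7  95.2  25.8] TCP board xy -131.0 -0.2 F [ 0.6 -0.3 -0.6] w 49.5
```

View pics/c5.png

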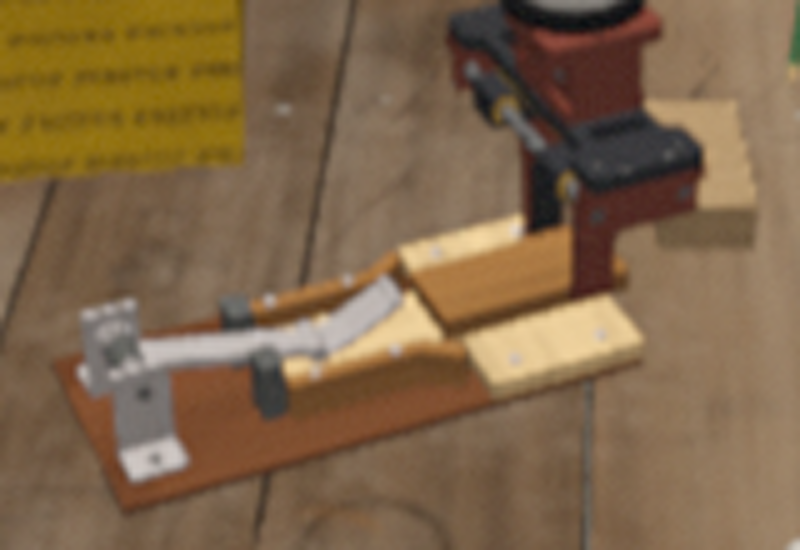

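>>> jog_arm(
  steps=[
    {"turn": [0, 0, 0], "dp": [0.033, 0.017, -0.012], "claw": 0.3},
    {"turn": [0, 0, 0], "dp": [0.089, 0.046, -0.015], "claw": 0.3},
    {"turn": [0, 0, 0], "dp": [0.144, 0.074, -0.015], "claw": 0.3},
    {"turn": [0, 0, 0], "dp": [0.2, 0.103, -0.015], "claw": 0.3},
    {"turn": [0, 0, 0], "dp": [0.256, 0.131, -0.015], "claw": 0.3},
    {"turn": [0, 0, 0], "dp": [0.311, 0.16, -0.015], "claw": 0.3},
    {"turn": [0, 0, 0], "dp": [0.367, 0.189, -0.015], "claw": 0.3},
    {"turn": [0, 0, 0], "dp": [0.39, 0.2, -0.015], "claw": 0.3},
    {"turn": [0, 0, 0], "dp": [0.39, 0.2, -0.015], "claw": 0.3},
  ],
)

```text
t: 6.4
ee_pos: [520.8, 111.0, 24.8]
orientation: [-1.399, 0.856, -0.847]
ft_force: [-5.8, -2.6, 6.8]
width: 49.6
```

```bash
python3 st.py; python3 - <<'E'
from h import *
d=snap('side','side5'); cv2.imwrite('pics/c6.png',cv2.resize(d['img'][190:300,190:350],None,fx=5,fy=5,interpolation=cv2.INTER_CUBIC)[:,:,::-1])
E
```

```text
t 6.4 yaw 27.29 tooly [-0.0053  0.0017 -1.    ] pos [520.8 111.   24.8] TCP board xy -97.0 0.1 F [-5.8 -2.6  6.8] w 49.6
```

View pics/c6.png

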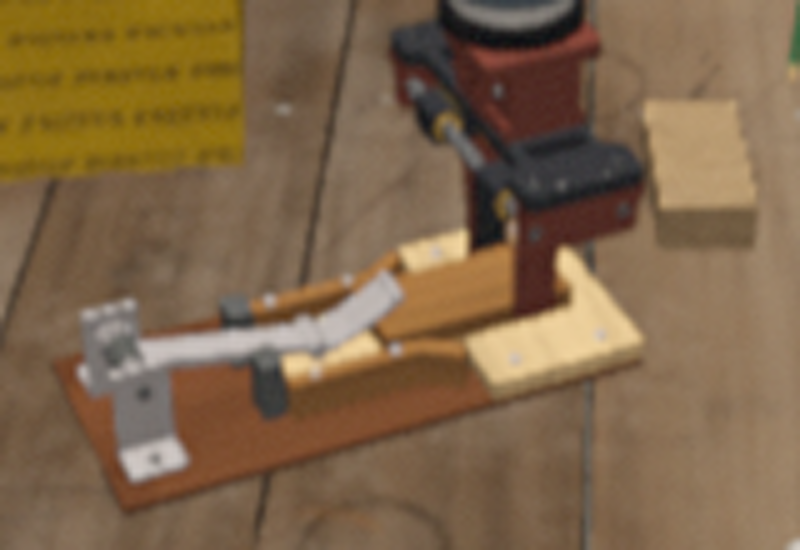

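The pad's end is under the nose (crop ~(390,330)) and between the fences. Push force is about 6 N. I'll keep sliding it in.

>>> jog_arm(
  steps=[
    {"turn": [0, 0, 0], "dp": [0.044, 0.023, 0], "claw": 0.3},
    {"turn": [0, 0, 0], "dp": [0.089, 0.046, 0], "claw": 0.3},
    {"turn": [0, 0, 0], "dp": [0.133, 0.069, 0], "claw": 0.3},
    {"turn": [0, 0, 0], "dp": [0.178, 0.091, 0], "claw": 0.3},
    {"turn": [0, 0, 0], "dp": [0.222, 0.114, 0], "claw": 0.3},
    {"turn": [0, 0, 0], "dp": [0.267, 0.137, 0], "claw": 0.3},
    {"turn": [0, 0, 0], "dp": [0.311, 0.16, 0], "claw": 0.3},
    {"turn": [0, 0, 0], "dp": [0.356, 0.183, 0], "claw": 0.3},
    {"turn": [0, 0, 0], "dp": [0.378, 0.194, 0], "claw": 0.3},
    {"turn": [0, 0, 0], "dp": [0.378, 0.194, 0], "claw": 0.3},
  ],
)

```text
t: 7.28
ee_pos: [550.3, 126.4, 24.7]
orientation: [-1.4, 0.857, -0.847]
ft_force: [-3.1, -1.1, 0.9]
width: 49.8
```

```bash
python3 st.py; python3 - <<'E'
from h import *
d=snap('side','side6'); cv2.imwrite('pics/c7.png',cv2.resize(d['img'][190:300,190:350],None,fx=5,fy=5,interpolation=cv2.INTER_CUBIC)[:,:,::-1])
E
```

```text
t 7.2833 yaw 27.29 tooly [-0.0069  0.0013 -1.    ] pos [550.3 126.4  24.7] TCP board xy -63.7 0.3 F [-3.1 -1.1  0.9] w 49.8
```

View pics/c7.png

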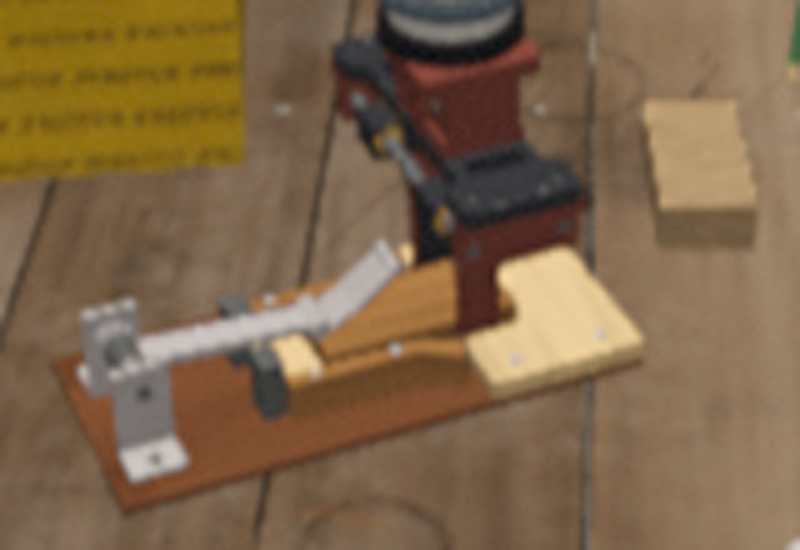

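The arm is raised on the pad, which is in the channel. Now I'll release, retreat along the board, shut the fingers, and push on the end face.

>>> jog_arm(
  steps=[
    {"turn": [0, 0, 0], "dp": [0, 0, 0], "claw": 0.66},
    {"turn": [0, 0, 0], "dp": [0, 0, 0], "claw": 0.66},
    {"turn": [0, 0, 0], "dp": [0, 0, 0], "claw": 0.66},
    {"turn": [0, 0, 0], "dp": [0, 0, 0], "claw": 0.66},
    {"turn": [0, 0, 0], "dp": [-0.15, -0.077, 0], "claw": 0.66},
    {"turn": [0, 0, 0], "dp": [-0.35, -0.18, 0], "claw": 0.66},
    {"turn": [0, 0, 0], "dp": [-0.54, -0.277, 0], "claw": 0.66},
    {"turn": [0, 0, 0], "dp": [-0.54, -0.277, 0], "claw": 0.66},
    {"turn": [0, 0, 0], "dp": [-0.54, -0.277, 0], "claw": 0.66},
    {"turn": [0, 0, 0], "dp": [-0.54, -0.277, 0], "claw": 0.66},
  ],
)

```text
t: 8.17
ee_pos: [508.7, 104.7, 25.0]
orientation: [-1.399, 0.856, -0.848]
ft_force: [-0.5, 0.5, 0.7]
width: 58.1
```

```bash
python3 st.py; python3 - <<'E'
from h import *
d=snap('side','side7'); cv2.imwrite('pics/c8.png',cv2.resize(d['img'][190:300,190:350],None,fx=5,fy=5,interpolation=cv2.INTER_CUBIC)[:,:,::-1])
E
```

```text
t 8.1667 yaw 27.29 tooly [-0.0047  0.0018 -1.    ] pos [508.7 104.7  25. ] TCP board xy -110.6 -0.0 F [-0.5  0.5  0.7] w 58.1
```

View pics/c8.png

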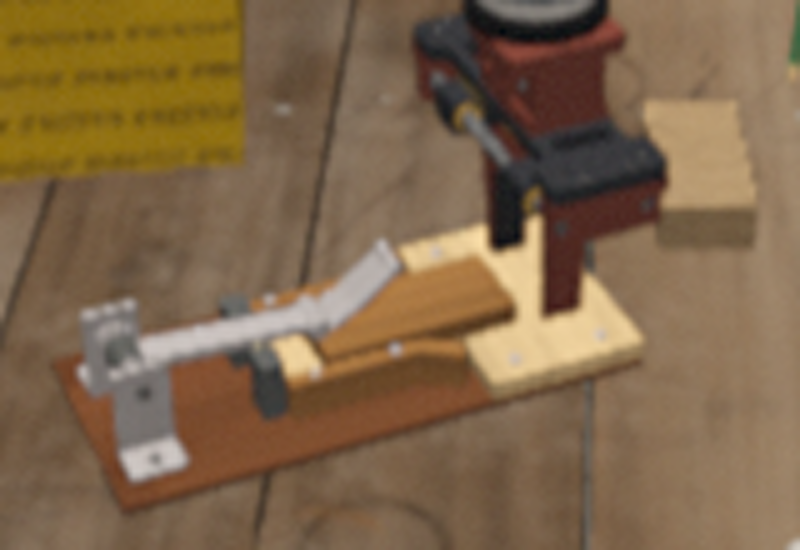

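>>> jog_arm(
  steps=[
    {"turn": [0, 0, 0], "dp": [-0.05, -0.026, 0], "claw": 0},
    {"turn": [0, 0, 0], "dp": [-0.05, -0.026, -0.04], "claw": 0},
    {"turn": [0, 0, 0], "dp": [-0.05, -0.026, -0.04], "claw": 0},
    {"turn": [0, 0, 0], "dp": [-0.05, -0.026, -0.04], "claw": 0},
    {"turn": [0, 0, 0], "dp": [-0.05, -0.026, -0.04], "claw": 0},
    {"turn": [0, 0, 0], "dp": [-0.05, -0.026, -0.04], "claw": 0},
    {"turn": [0, 0, 0], "dp": [-0.05, -0.026, -0.04], "claw": 0},
    {"turn": [0, 0, 0], "dp": [-0.05, -0.026, -0.04], "claw": 0},
    {"turn": [0, 0, 0], "dp": [-0.05, -0.026, -0.04], "claw": 0},
  ],
)

```text
t: 8.97
ee_pos: [504.9, 102.7, 21.8]
orientation: [-1.398, 0.856, -0.848]
ft_force: [-0.3, -1.3, 0.6]
width: 2.1
```

```bash
python3 st.py
```

```text
t 8.9667 yaw 27.29 tooly [-0.0045  0.0018 -1.    ] pos [504.9 102.7  21.8] TCP board xy -114.9 -0.1 F [-0.3 -1.3  0.6] w 2.1
```

>>> jog_arm(
  steps=[
    {"turn": [0, 0, 0], "dp": [0.044, 0.023, 0], "claw": 0},
    {"turn": [0, 0, 0], "dp": [0.089, 0.046, 0], "claw": 0},
    {"turn": [0, 0, 0], "dp": [0.122, 0.063, 0], "claw": 0},
    {"turn": [0, 0, 0], "dp": [0.156, 0.08, 0], "claw": 0},
    {"turn": [0, 0, 0], "dp": [0.189, 0.097, 0], "claw": 0},
    {"turn": [0, 0, 0], "dp": [0.222, 0.114, 0], "claw": 0},
    {"turn": [0, 0, 0], "dp": [0.256, 0.131, 0], "claw": 0},
    {"turn": [0, 0, 0], "dp": [0.289, 0.149, 0], "claw": 0},
    {"turn": [0, 0, 0], "dp": [0.322, 0.166, 0], "claw": 0},
    {"turn": [0, 0, 0], "dp": [0.356, 0.183, 0], "claw": 0},
    {"turn": [0, 0, 0], "dp": [0.378, 0.194, 0], "claw": 0},
    {"turn": [0, 0, 0], "dp": [0.378, 0.194, 0], "claw": 0},
  ],
)

```text
t: 9.97
ee_pos: [534.2, 118.0, 21.3]
orientation: [-1.4, 0.857, -0.846]
ft_force: [-2.6, -0.7, -2.0]
width: 0.5
```

```bash
python3 st.py; python3 - <<'E'
from h import *
d=snap('side','side8'); cv2.imwrite('pics/c9.png',cv2.resize(d['img'][190:300,190:350],None,fx=5,fy=5,interpolation=cv2.INTER_CUBIC)[:,:,::-1])
E
```

```text
t 9.9667 yaw 27.3 tooly [-0.007   0.0012 -1.    ] pos [534.2 118.   21.3] TCP board xy -81.9 0.2 F [-2.6 -0.7 -2. ] w 0.5
```

View pics/c9.png

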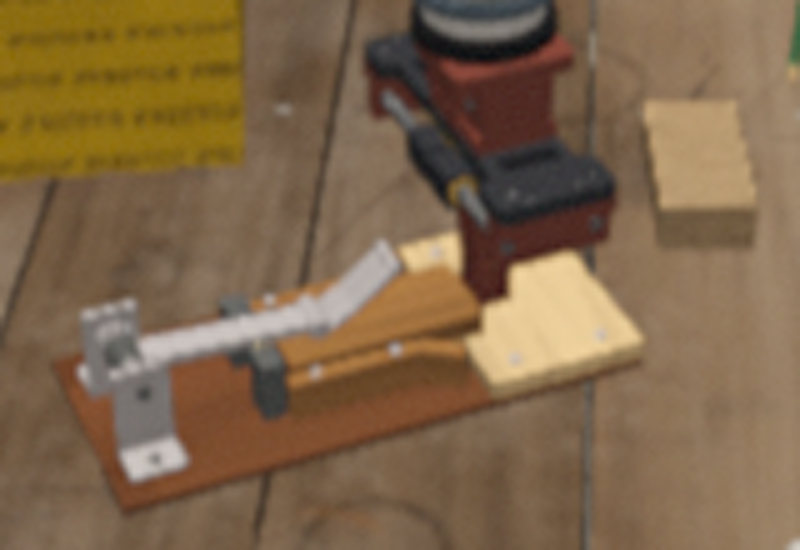

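The pad is nearly home, with its far end close to the stops at crop (265,360). I'll do the last few millimetres gently.

>>> jog_arm(
  steps=[
    {"turn": [0, 0, 0], "dp": [0.022, 0.011, 0], "claw": 0},
    {"turn": [0, 0, 0], "dp": [0.044, 0.023, 0], "claw": 0},
    {"turn": [0, 0, 0], "dp": [0.056, 0.029, 0], "claw": 0},
    {"turn": [0, 0, 0], "dp": [0.056, 0.029, 0], "claw": 0},
  ],
)

```text
t: 10.35
ee_pos: [538.5, 120.3, 21.1]
orientation: [-1.401, 0.857, -0.846]
ft_force: [-3.2, -1.4, -0.6]
width: 0.4
```

```bash
python3 st.py
```

```text
t 10.35 yaw 27.3 tooly [-0.0073  0.0012 -1.    ] pos [538.5 120.3  21.1] TCP board xy -77.0 0.3 F [-3.2 -1.4 -0.6] w 0.4
```

>>> jog_arm(
  steps=[
    {"turn": [0, 0, 0], "dp": [0.011, 0.006, 0], "claw": 0},
    {"turn": [0, 0, 0], "dp": [0.022, 0.011, 0], "claw": 0},
    {"turn": [0, 0, 0], "dp": [0.022, 0.011, 0], "claw": 0},
  ],
)

```text
t: 10.6
ee_pos: [538.5, 120.5, 21.0]
orientation: [-1.404, 0.86, -0.844]
ft_force: [-8.7, -5.9, 5.7]
width: 0.1
```

```bash
python3 st.py; python3 - <<'E'
from h import *
d=snap('side','side9'); cv2.imwrite('pics/c10.png',cv2.resize(d['img'][190:300,190:350],None,fx=5,fy=5,interpolation=cv2.INTER_CUBIC)[:,:,::-1])
E
```

```text
t 10.6 yaw 27.32 tooly [-1.120e-02 -1.000e-04 -9.999e-01] pos [538.5 120.5  21. ] TCP board xy -77.0 0.4 F [-8.7 -5.9  5.7] w 0.1
```

View pics/c10.png

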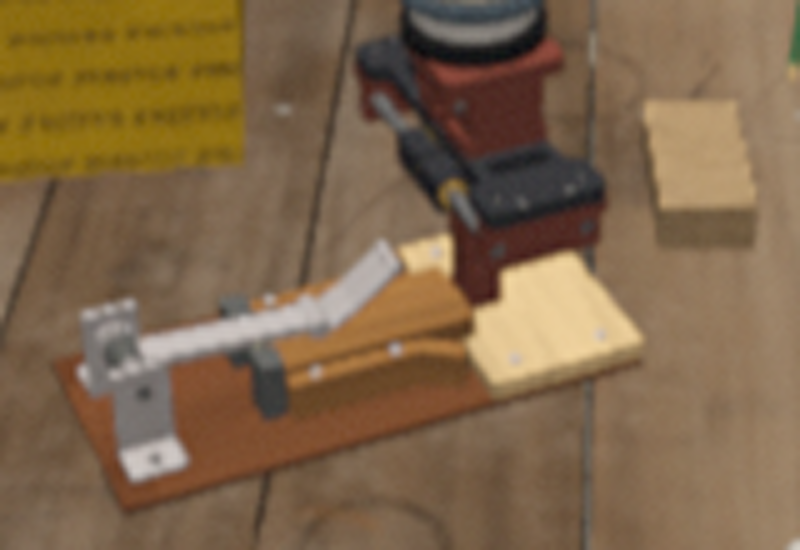

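>>> jog_arm(
  steps=[
    {"turn": [0, 0, 0], "dp": [0.01, 0.005, 0], "claw": 0},
    {"turn": [0, 0, 0], "dp": [0.018, 0.009, 0], "claw": 0},
    {"turn": [0, 0, 0], "dp": [0.018, 0.009, 0], "claw": 0},
  ],
)

```text
t: 10.9
ee_pos: [538.4, 120.4, 21.0]
orientation: [-1.406, 0.862, -0.843]
ft_force: [-6.7, -5.4, 6.2]
width: 0.9
```

```bash
python3 st.py
```

```text
t 10.9 yaw 27.32 tooly [-0.0142 -0.0013 -0.9999] pos [538.4 120.4  21. ] TCP board xy -77.0 0.4 F [-6.7 -5.4  6.2] w 0.9
```

>>> jog_arm(
  steps=[
    {"turn": [0, 0, 0], "dp": [-0.1, -0.051, 0], "claw": 0},
    {"turn": [0, 0, 0], "dp": [-0.4, -0.206, 0.1], "claw": 0},
    {"turn": [0, 0, 0], "dp": [-0.6, -0.308, 0.5], "claw": 0},
    {"turn": [0, 0, 0], "dp": [-0.6, -0.308, 1], "claw": 0},
    {"turn": [0, 0, 0], "dp": [-0.6, -0.308, 1], "claw": 0},
    {"turn": [0, 0, 0], "dp": [-0.6, -0.308, 1], "claw": 0},
  ],
)

```text
t: 11.4
ee_pos: [493.0, 96.2, 103.5]
orientation: [-1.401, 0.856, -0.847]
ft_force: [0.7, 0.7, 0.4]
width: 0.4
```

>>> jog_arm(
  steps=[
    {"turn": [0, 0, 0], "dp": [-0.5, -1, 1], "claw": 0},
    {"turn": [0, 0, 0], "dp": [-0.5, -1, 1], "claw": 0},
    {"turn": [0, 0, 0], "dp": [-0.5, -1, 1], "claw": 0},
    {"turn": [0, 0, 0], "dp": [-0.5, -1, 1], "claw": 0},
  ],
)

```text
t: 11.73
ee_pos: [453.5, 13.7, 186.1]
orientation: [-1.399, 0.854, -0.852]
ft_force: [0.8, -0.3, 0.4]
width: 0.6
```

>>> jog_arm(
  steps=[
    {"turn": [0, 0, 0], "dp": [0, -1, 0], "claw": 0},
    {"turn": [0, 0, 0], "dp": [0, -1, 0], "claw": 0},
    {"turn": [0, 0, 0], "dp": [0, -1, 0], "claw": 0},
    {"turn": [0, 0, 0], "dp": [0, -1, 0], "claw": 0},
  ],
)

```text
t: 12.07
ee_pos: [453.6, -67.6, 185.1]
orientation: [-1.397, 0.857, -0.854]
ft_force: [-0.5, -0.5, -0.1]
width: 0.7
```

>>> jog_arm(
  steps=[
    {"turn": [0, 0, 0], "dp": [0, -1, 0], "claw": 0},
    {"turn": [0, 0, 0], "dp": [0, -1, 0], "claw": 0},
    {"turn": [0, 0, 0], "dp": [0, -1, 0], "claw": 0},
    {"turn": [0, 0, 0], "dp": [0, -1, 0], "claw": 0},
    {"turn": [0, 0, 0], "dp": [0, -1, 0], "claw": 0},
  ],
)

```text
t: 12.48
ee_pos: [453.5, -146.2, 184.2]
orientation: [-1.397, 0.859, -0.853]
ft_force: [0.2, -0.5, 0.4]
width: 0.6
```

```bash
python3 st.py; python3 - <<'E'
from h import *
d=snap('side','side10'); cv2.imwrite('pics/c11.png',cv2.resize(d['img'][190:300,190:350],None,fx=5,fy=5,interpolation=cv2.INTER_CUBIC)[:,:,::-1])
d=snap('top','top10'); cv2.imwrite('pics/c11t.png',cv2.resize(d['img'][140:290,180:340],None,fx=4,fy=4,interpolation=cv2.INTER_CUBIC)[:,:,::-1])
E
```

```text
t 12.4833 yaw 27.0 tooly [-3.7e-03  9.0e-04 -1.0e+00] pos [ 453.5 -146.2  184.2] TCP board xy -274.5 -197.9 F [ 0.2 -0.5  0.4] w 0.6
```

View pics/c11.png

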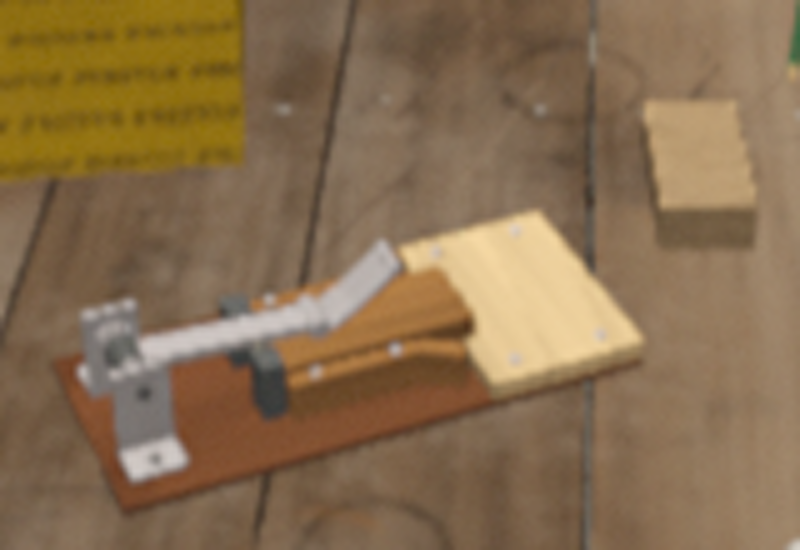

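View pics/c11t.png

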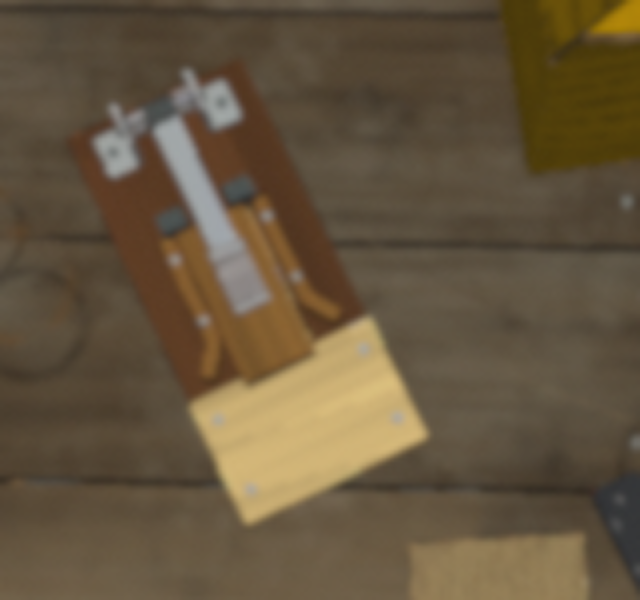

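The pad lies between the fences with its far end at the stops (top crop (175,235)–(240,200)) and its near end slightly over the deck edge. The nose is resting on it. I'll measure the near end and the pad's height and tilt.

```bash
python3 - <<'E'
from h import *
d=load('top10'); s=load('side10')
t=np.radians(27.2); u=np.array([np.cos(t),np.sin(t)]); n=np.array([-u[1],u[0]]); D=np.array([517.3,109.1])
def B(w): b=np.atleast_2d(w)[:,:2]-D; return np.c_[b@u-101,b@n].round(1)
px=lambda x,y,u0,v0,S:((x+.5)/S-.5+u0,(y+.5)/S-.5+v0)
# sampled hand-picked corners (top z=33): near-left, near-right ; far-left at stop, far-right
for p in[(248,383),(312,352)]: print('top near',B(ray(d,[px(*p,180,140,4)],33)))
for p in[(172,222),(240,190)]: print('top stop tops(z42)',B(ray(d,[px(*p,180,140,4)],42)))
for p in[(435,266),(474,318)]: print('side near',B(ray(s,[px(*p,190,190,5)],33)))
for img,nm,roi in((d,'top',(215,275,190,245)),(s,'side',(240,290,238,268))):
    P=world(img); h=cv2.cvtColor(img['img'],cv2.COLOR_RGB2HSV); u0,u1,v0,v1=roi
    m=np.zeros(h.shape[:2],bool); m[v0:v1,u0:u1]=True
    b=P[...,:2]-D; bx=b@u-101; by=b@n
    m&=(abs(by)<24)&(bx>-60)&(bx<-32)&(P[...,2]<60)
    Q=np.c_[bx[m],by[m],P[m][:,2]]; A=np.c_[Q[:,:2],np.ones(len(Q))]; c=np.linalg.lstsq(A,Q[:,2],rcond=None)[0]
    print(nm,len(Q),'slopes',c[:2].round(3),'median z',np.median(Q[:,2]).round(1))
# near-edge via dark-saturation mask of pad within deck zone
hs=cv2.cvtColor(d['img'],cv2.COLOR_RGB2HSV)
print(edges(d,(215,275,185,245),tuple(D+u*91),27.2,(110,50),33,135,'s',draw='mf'))
e0=load('top0'); P0=world(e0); 
for nm,(a,b_,c_,d_) in dict(block=(280,330,272,300),tape=(115,155,235,263),spanner=(430,450,205,285)).items():
    k=cv2.absdiff(e0['img'][c_:d_,a:b_],d['img'][c_:d_,a:b_]).max(); print(nm,'max diff',k)
E
```

```text
top near [[-63.6  23.8]]
top near [[-63.4 -21.6]]
top stop tops(z42) [[51.8 23.4]]
top stop tops(z42) [[ 51.8 -25.1]]
side near [[-63.5 -20.9]]
side near [[-63.8  29.7]]
top 196 slopes [-0.038  0.007] median z 35.1
side 112 slopes [ 0.005 -0.002] median z 34.0
{'front': (-53.5, -0.53, 76), 'back': (52.98, 0.55, 56), 'right': (-16.21, 0.1, 40), 'left': None}
block max diff 10
tape max diff 12
spanner max diff 112
```

```bash
python3 - <<'E'
from h import *
d=snap('top','top11');snap('side','side11');cv2.imwrite('pics/f.png',d['img'][:,:,::-1])
a=cv2.absdiff(load('top0')['img'],d['img']).max(2)[200:290,425:455]; v,u=np.where(a>40); print(len(v),u.min()+425 if len(u) else 0,u.max()+425 if len(u) else 0,v.min()+200 if len(v) else 0,v.max()+200 if len(v) else 0)
a=cv2.absdiff(load('side10')['img'],load('side11')['img'])[220:300,190:330].max(); print('still',a)
s=cv2.absdiff(load('side0')['img'],load('side11')['img'])[160:180,265:330].max(); print('spanner side diff',s)
E
```

```text
639 425 437 228 289
still 12
spanner side diff 8
```

View pics/f.png

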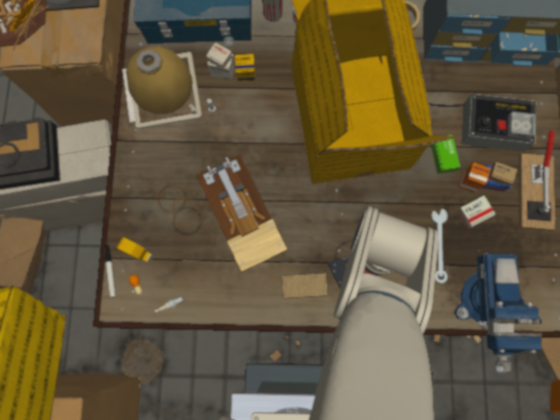

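The spanner difference was only the robot's arm passing over it in the picture. In the side view it hasn't changed, and the robot is clear of everything, so I'm handing in.

```bash
python3 -c "
from workcell import ctrl
print(ctrl.close_job())"
```

```text
the job is handed in; nothing more can be done
None
```

The pad is home on the pile, with its far end at the back stops and the sprung arm pressing on it. I handed the job in at about 12.6 s of the 54 s allowed. I gripped the pad near its rear end, set it on the deck, and slid it under the nose at about 3–7 N. I then let go and pushed its end face with the shut fingers until it stopped moving.

What the last checks showed:
- **Seating:** the final push stopped dead, and the force rose from 3–4 N to about 10 N.
- **Along the board:** both views put the near end at board x ≈ -63.6 mm, against -65 mm nominal. That puts the pad centre at about -8.6 mm, inside the -16 to -6 limits, with the camera good to about 2 mm.
- **Across the board:** the top view puts the pad about 1 mm off the middle line. The side view's corners suggest about 4 mm, so the two disagree, but both are within the 8 mm limit.
- **Height and tilt:** the pad top reads 34–35 mm, against 33 mm nominal. The fitted tilt is 0.005 rad from the side and 0.04 rad from the noisier top view, both under the 0.06 limit.
- **Bystanders:** the wood block and tape measure look unchanged from the start. The spanner showed a difference in the top view only because the robot's arm was over it; the side view shows it unmoved.

I could not measure the plates under the pad or the arm's hinge angle. The pictures show the arm raised and resting on the pad, and no sign of the plates moving.

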